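# Turn a display board over in its clamshell cradle and set the soldering dial

### The job

Get the display board ready for soldering on its back: close the clamshell cradle's cover fully down onto the board in the tray, then swing the closed cradle over to its other side and let it down gently until it rests there, board face down inside with the cover still shut. Set the soldering station's dial so that its white pointer line meets the arrowhead on the panel. Do not push about the small things lying around the cradle and the station.

Things in the scene. Friction and masses are not known exactly. Their poses are not given: they have to be found in the camera images.
- stand_hinge (a point): Middle of the cradle's hinge pin, 60 mm above the bench, with the stand's axes: x along the pin (roughly away from the robot), y level and square to it (left), z up. Aluminium stand: base plate 190 x 270 x 10 mm, two low pillars, rests on both sides; two frame-shaped leaves, tray and cover, swing on the one pin. Tray starts lying at +y, cover stands open; the -y side is empty.
- tray (a joint): Tray angle, rad, turning about the stand's +x: 0 lying at +y with its top level with the pin (start), 1.57 upright, 3.14 lying turned over at -y (the finish). Aluminium frame 150 mm along the pin, 12 to 124 mm out from it, 12 mm thick, a windowed pocket 6 mm deep holding the board. Damped, but falls if let go while raised. Tray, cover and board weigh 0.5 kg.
- cover (a joint): Cover angle relative to the tray, rad: 0 shut flat on it, growing as it opens (about the stand's +x, like the tray's turning), stop at 1.95; starts at 1.45 to 1.9, about upright. A frame like the tray, 12 mm thick, with foam strips for the board's ends. Stiff torque hinge (0.28 N m, under 4 N at the handle): it stays where left, even upside down, and goes along with the tray.
- tray_handle (a point): Middle of the bar of the tray's bail handle: round steel, 10 mm thick, 60 mm long, parallel to the pin, 36 mm beyond the frame's edge, fixed to the tray; it can turn between the fingers. In tray axes (the stand's at angle 0) it lies x -37, y +160, z -6 mm from the pin's middle: 54 mm above the bare bench at the start, 66 mm when turned over.
- cover_handle (a point): Middle of the bar of the cover's bail handle, the same kind and size, beside the tray's handle. In the tray's axes with the cover shut it is at x +37, y +160, z +6 mm from the pin's middle.
- board_center (a point): Centre of the display board: blue circuit board 110 (along the pin) x 80 x 2.4 mm with a display module 72 x 46 x 7 mm on its face (own +z), about 70 g. It lies loose, face up, in the tray's pocket, 1.5 mm play all round and 1 mm under the shut cover; it falls out if the tray is turned with the cover open.
- tray_nest (a point): Centre of the tray's pocket, where the board's centre sits; 68 mm out from the pin.
- station: Soldering station: dark console 140 deep x 120 wide x 83 mm high. Origin at the centre of its underside, x towards its back, z up. The dial is on a panel sloping up and away from the robot at 28 degrees: the dial's outward axis leans 28 degrees from vertical towards the station's -x (-0.469 x + 0.883 z in station axes).
- dial (a joint): Angle of the dial, rad, growing clockwise as seen looking at the panel; range 0 to 4.71; 3.0 when the pointer is at the arrowhead. At 0 the pointer stands 135 degrees anticlockwise from straight up the slope. It starts at 1.6 to 2.4 and stays where it is left (0.03 N m friction).
- dial_grip (a point): On the dial's axis, half-way up its finger grip, 17 mm out from the panel. The dial is a black skirt disc 52 mm diameter, 6 mm high, with a straight bar grip across it 48 mm long, 13 mm wide, its top 28 mm from the panel; fingers go down either side of the bar to just above the skirt.
- dial_pointer (a point): Outer end of the white pointer line on top of the dial's bar grip, 24 mm from the axis; it turns with the dial and the bar lies along the line from the axis to it.
- station_mark (a point): Tip of the fixed arrowhead on the panel, 37.5 mm from the dial's axis, pointing at the axis; it stands among thin plain tick marks.
- flux_bottle: Small bottle 32 mm diameter, 85 mm high; leave alone.
- tip_tin: Round tin 60 mm diameter, 34 mm high; leave alone.
- driver: Screwdriver 170 mm long lying on the bench; leave alone.
- tweezers: Steel tweezers 125 mm long, 7 mm high, lying beside the cradle; leave alone.
There are look-alikes about, which are no part of the job. What is shaped like the part that bears board_center but orange or yellow is not meant.

How it is judged:
By the outcome, as a careful person would: the job done as asked, in the order asked, and still so for the second after the job is handed in, with the robot touching nothing.
It also fails if it takes over 67 s, if anything falls off the work surface, if the arm or the gripper's body presses on something with over 40 N, if the wrist force passes 120 N, or if a joint passes its speed limit or range.

### The arm

A 6-joint arm with a two-finger parallel gripper is mounted at the origin on the work surface. World frame = base frame: x ahead of the robot, y to its left, z up, the work surface at z = 0. Lengths are in m, angles in rad, forces in N, time in s.
With the tool pointing down it reaches from about 0.35 to 0.975 m from the base axis. Payload 4.9 kg.
Tool frame: the origin (TCP) lies between the finger pads; the fingertips stand 14 mm ahead of it and the grasp point (between the pads) lies 5 mm behind it (manip.tcp_to_tips is the distance from the TCP to the fingertips, in m); z points along the fingers, y is the line along which they close (so a half turn about z gives the same grasp; the last joint's range is limited). The gripper opens to 85 mm and grips with 20 to 120 N. Pads are 22 mm wide; open, the fingers measure 114 mm over their backs; the gripper's body (76 mm by 85 mm) begins 54 mm behind the grasp point. The pads swing forward as they close: fully open they stand 13 mm farther back than shut.
Start: joints at [1.152, 0.053, 1.613, -0, 1.476, -0.119], TCP at [0.185, 0.597, 0.245] pointing down, gripper open.
Joint ranges: [-3.01, 3.01], [-1.01, 2.22], [0.06, 2.58], [-1.02, 4.17], [0.09, 2.62], [-3.14, 3.14]. Speed limits (rad/s): [2.57, 2.57, 3.14, 3.14, 3.14, 3.14].

### API

Orientations are given as a unit quaternion [w, x, y, z].
In Python, from plant import manip gives the robot as it stands.
- The arm moves only by the tool servo_tool, never from a script. Its argument "moves" is a list that holds one entry, the list of rows, each a list of 7 numbers: the shift along the tool's x, y, z in mm, then the turn, a rotation vector about the tool's x, y, z in degrees, then the finger opening in mm, from 0 to 85.4. In form: [[[x, y, z, ax, ay, az, fingers], ...]]. A call has 1 to 12 rows; each row shifts and turns the commanded pose from where the row before left it, along the tool's axes as they then stand; what a row does not reach is not made up. A row lasts 1/8 s, in which the tool goes at most 62.5 mm and 10.7 degrees, less where a joint would pass 70% of its speed; a pose out of reach is approached as far as the arm can. A call with a gripper value outside its range is refused whole. The fingers move at their own pace and stop on an object; the grip force is fixed at half the most. Time passes only in rows, so rows that do not move let the fingers close. It gives the time, the measured TCP pose, the force, the opening and the grip force at its end, in the units of the state.
- manip.state(): the state, without advancing time (a new reading comes with each control period).
- manip.grab_frame(name): name is "scene" or "side" or "wrist"; returns a dict with "image" (420x560x3 uint8, blue, green, red), "mtx" (3x3 intrinsics, pixels), "dist_coeffs" ([k1, k2, p1, p2, k3] as OpenCV has them; the pictures are not rectified), "eye" and "rotation" of the camera in the world. Camera axes: x right, y down, z forward; pixel columns grow to the right and rows downward; lengths in m; the calibration is good to about 2 mm. A picture is of the moment at which its call begins. There is no depth.
- manip.job_done(): hands the job in; it is judged then, once.
The state is a dict: "time": time; "joint_pos": joint angles; "joint_vel": joint speeds; "joint_efforts": joint torques, N m; "tool_pos": TCP position; "tool_rot": TCP orientation; "contact_force": force on the tool from outside, world axes, zero at the start; "ft_torque": the same for the moment, N m; "gripper_width": opening from 0.0 (shut) to 1.0 (fully open); "grasp_force": force on a finger pad.
Only numpy, scipy, OpenCV 4.12 (cv2) and the standard library are available. Lean on these libraries where they do the work, as an engineer would, in place of code of your own. Each camera call takes 0.05 s, during which the arm holds its last target. There are 200 camera calls.

## Working session

There is one attempt and no reset: what is moved stays moved. The work goes in short steps, Python scripts to look and compute and a tool call to move; the robot and the scene stay as the last step left them, time stands still between calls to the robot, and variables do not carry over. Pictures are saved under pics/ and viewed, at most 10 in all, crops included, and the job is handed in when it is done.

Besides the shell and the picture viewer there is one more tool, called after "Emit:" as name(argument=value, ...) on one line, values as JSON. servo_tool: Moves the arm, as the interface text tells. Its arguments: {"type":"object","properties":{"moves":{"type":"array"}},"required":["moves"]}

```bash
ls; mkdir -p pics
python3 - <<'E'
from plant import manip
import cv2,numpy as np
print(manip.state())
for n in ["scene","side","wrist"]:
    f=manip.grab_frame(n); cv2.imwrite(f"pics/{n}0.png",f["image"]); np.savez(f"pics/{n}0.npz",**f)
    print(n,f["eye"],f["rotation"],f["mtx"],f["dist_coeffs"])
a=[cv2.imread(f"pics/{n}0.png") for n in ["scene","side"]]
cv2.imwrite("pics/s0.png",cv2.resize(a[0],(800,600)));cv2.imwrite("pics/d0.png",cv2.resize(a[1],(800,600)))
E
```

```text
pics
{'time': 0.0, 'joint_pos': array([ 1.15201819e+00,  5.33580961e-02,  1.61427008e+00, -1.21761223e-06,
        1.47602123e+00, -1.18996049e-01]), 'joint_vel': array([ 0.00126597, -0.00056249,  0.00119897, -0.00072845, -0.00166827,
       -0.0005935 ]), 'joint_efforts': array([ 5.19209025e-04, -3.93695140e+01, -3.70168376e+01, -1.05462527e-04,
        7.18493204e-03, -1.43769881e-06]), 'tool_pos': array([0.18432589, 0.59658335, 0.24407652]), 'tool_rot': array([-2.72613176e-04,  1.49330261e-01,  9.88786840e-01, -9.91585966e-04]), 'contact_force': array([-0.52004771, -0.24517713, -0.0951313 ]), 'ft_torque': array([-0.00596428, -0.02555056, -0.02715259]), 'grasp_force': 0.0, 'gripper_width': 0.9984029151972539}
scene [ 0.95500319 -0.40097806  0.73530971] [-0.34103879  0.85916287  0.35411837 -0.1418869 ] [[400.44690354   0.         277.60279906]
 [  0.         400.44690354 210.39183837]
 [  0.           0.           1.        ]] [0.03705756 0.         0.         0.         0.        ]
side [ 0.04364889 -0.55602701  0.64377615] [-0.42712779  0.84058031 -0.29290608  0.15872186] [[417.50497075   0.         285.61597478]
 [  0.         417.50497075 206.44490958]
 [  0.           0.           1.        ]] [-0.10907991  0.          0.          0.          0.        ]
wrist [0.10881253 0.61916404 0.37262366] [0.12476784 0.7951751  0.58643132 0.09070752] [[305.37577752   0.         284.51145888]
 [  0.         305.37577752 208.40628904]
 [  0.           0.           1.        ]] [0.0209131 0.        0.        0.        0.       ]
```

View pics/s0.png

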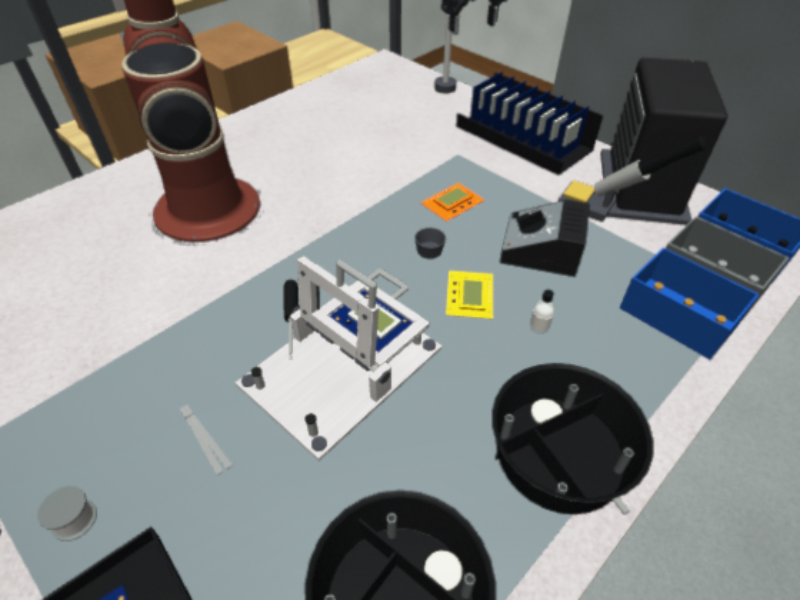

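View pics/d0.png

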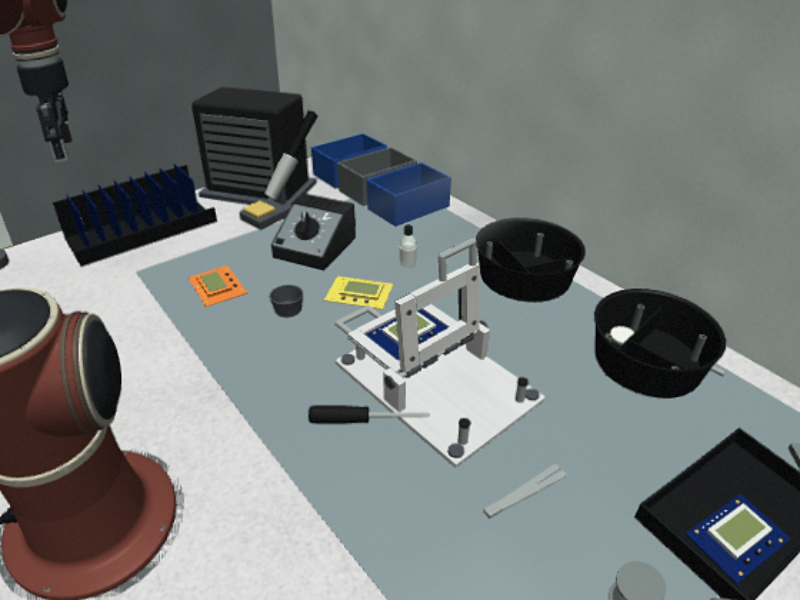

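The scene view (at 800x600) shows the cradle with its base plate corners at (237,383), (320,457) and (441,347). The cover handle is at about (357,283), the tray handle at (390,283) and the station dial at (530,217). The side view shows the same corners at (457,464), (544,398) and (336,363).

Board candidates:
- Blue board in the cradle tray, scene (370,318) / side (405,325). This is the one meant: a blue board in the white tray.
- Blue board in the black box, side (740,530): a look-alike.
- Orange and yellow boards on the bench: not meant.

```bash
cat > h.py <<'E'
import numpy as np,cv2
from scipy.spatial.transform import Rotation as R
def rot(q): return R.from_quat([q[1],q[2],q[3],q[0]])
def load(n): return dict(np.load(f"pics/{n}.npz"))
def ray(f,p,s=1.0):
    u=cv2.undistortPoints(np.array([[np.array(p,float)/s]]),f["mtx"],f["dist_coeffs"])[0,0]
    r=f["rotation"]; M=rot(r) if np.size(r)==4 else R.from_matrix(r)
    d=M.apply([u[0],u[1],1]); return f["eye"],d/np.linalg.norm(d)
def onz(f,p,z,s=1.0):
    e,d=ray(f,p,s); return e+d*(z-e[2])/d[2]
def tri(f,p,g,q,s=1.0):
    e,d=ray(f,p,s);E,D=ray(g,q,s)
    t=np.linalg.lstsq(np.stack([d,-D],1),E-e,rcond=None)[0]
    a,b=e+d*t[0],E+D*t[1]; return (a+b)/2,np.linalg.norm(a-b)
def pix(f,P):
    r=f["rotation"]; M=rot(r).inv() if np.size(r)==4 else R.from_matrix(r).inv()
    c=M.apply(np.atleast_2d(P)-f["eye"])
    return cv2.projectPoints(c,np.zeros(3),np.zeros(3),f["mtx"],f["dist_coeffs"])[0][:,0]
E
python3 - <<'E'
from h import *
np.set_printoptions(precision=4,suppress=True)
s,d=load("scene0"),load("side0"); k=800/560
C=dict(mm=[onz(s,(237,383),.01,k),onz(d,(457,464),.01,k)],pm=[onz(s,(320,457),.01,k),onz(d,(544,398),.01,k)],pp=[onz(s,(441,347),.01,k)],mp=[onz(d,(336,363),.01,k)])
for n,v in C.items(): print(n,*v)
print("cover handle",tri(s,(357,270),d,(459,244),k))
print("tray handle",onz(s,(392,280),.054,k),onz(d,(357,319),.054,k))
print("dial",tri(s,(530,215),d,(306,226),k))
a,b=s["image"],d["image"]
A=cv2.resize(a[90:220,180:440],None,fx=3,fy=3,interpolation=cv2.INTER_CUBIC)
B=cv2.resize(b[120:230,180:370],None,fx=4,fy=4,interpolation=cv2.INTER_CUBIC)[:, :780]
cv2.imwrite("pics/ca.png",A)
cv2.imwrite("pics/cb.png",B)
E
```

```text
mm [ 0.4197 -0.2117  0.01  ] [ 0.4162 -0.2138  0.01  ]
pm [ 0.6054 -0.2021  0.01  ] [ 0.5997 -0.2053  0.01  ]
pp [0.5949 0.0607 0.01  ]
mp [0.3999 0.0484 0.01  ]
cover handle (array([ 0.5419, -0.0598,  0.2271]), np.float64(0.0011831421481595964))
tray handle [0.4609 0.0825 0.054 ] [0.4591 0.073  0.054 ]
dial (array([0.5374, 0.3625, 0.0727]), np.float64(0.008586505377599649))
```

View pics/ca.png

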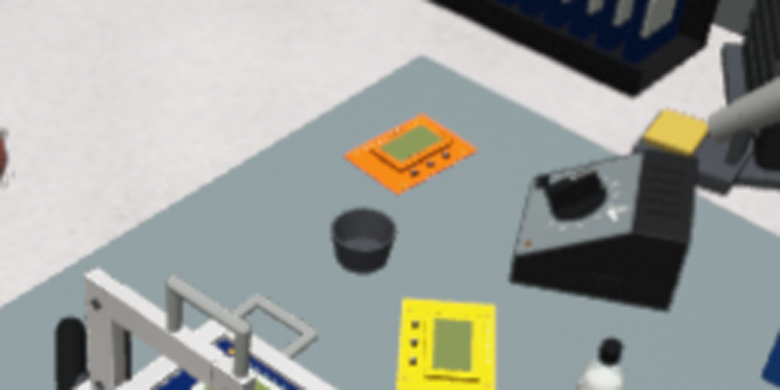

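View pics/cb.png

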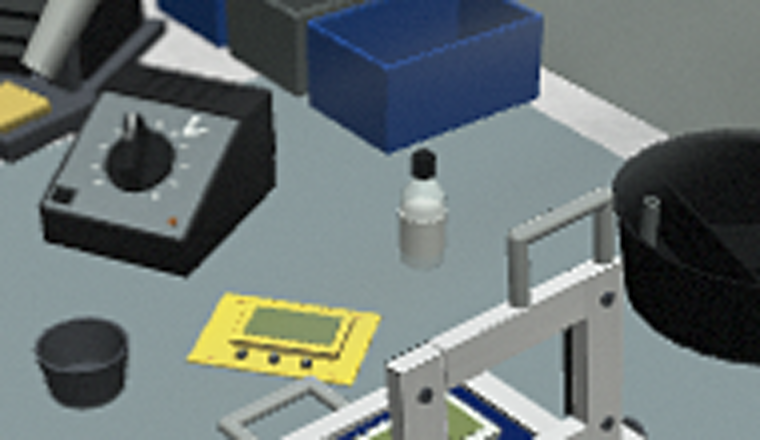

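The crops show the dial at ca (578,193), with a white arrowhead at ca (613,213) / cb (195,128) among the ticks. The bar grip lies roughly up the slope. The hinge middle is at about (.504,-.077) with a stand yaw of about 3°. The tray handle's predicted and measured positions agree, and the cover is open about 1.45 rad. I'm moving above the cover handle now.

Emit:
servo_tool(moves=[[[-40,-40,-6,0,0,0,60],[-40,-40,-6,0,0,0,60],[-40,-40,-6,0,0,0,60],[-40,-40,-6,0,0,0,60],[-40,-40,-6,0,0,0,60],[-40,-40,-6,0,0,0,60],[-40,-40,-5,0,0,0,60],[-40,-40,-5,0,0,0,60],[-40,-40,-5,0,0,0,60],[-40,-40,-5,0,0,0,60],[-40,-40,0,0,0,0,60],[-40,-40,0,0,0,0,60]]])

```text
time: 1.65
tool_pos: [0.5019, -0.0051, 0.3012]
tool_rot: [0.0, 0.15, 0.989, 0.0]
contact_force: [0.3, -0.6, 0.1]
gripper_width: 0.706
grasp_force: 0.0
```

Emit:
servo_tool(moves=[[[-27,-22,0,0,0,0,60],[-27,-22,0,0,0,0,60],[0,0,0,0,0,-10.1,60],[0,0,0,0,0,-10.1,60],[0,0,0,0,0,0,60]]])

```text
time: 2.28
tool_pos: [0.5399, -0.0613, 0.3009]
tool_rot: [-0.0, -0.025, 1.0, 0.0]
contact_force: [0.7, 0.1, -0.3]
gripper_width: 0.7
grasp_force: 0.0
```

```bash
cat > snap.py <<'E'
import sys
from plant import manip
from h import *
for a in sys.argv[1:]:
    f=manip.grab_frame(a.rstrip("0123456789")); np.savez(f"pics/{a}.npz",**f)
    cv2.imwrite(f"pics/{a}.png",cv2.resize(f["image"],(800,600),interpolation=cv2.INTER_CUBIC))
s=manip.state(); M=rot(s["tool_rot"]).as_matrix()
print(s["time"],s["tool_pos"],"x-dir deg",np.degrees(np.arctan2(M[1,0],M[0,0])),M[:,2],s["joint_pos"].round(2))
E
python3 snap.py wrist1 scene1 side1
```

```text
2.425 [ 0.5398862  -0.0611076   0.30113684] x-dir deg -177.0952119607453 [-2.57238749e-04  7.58491193e-05 -9.99999964e-01] [-0.25 -0.17  1.73  0.    1.58 -1.87]
```

View pics/wrist1.png

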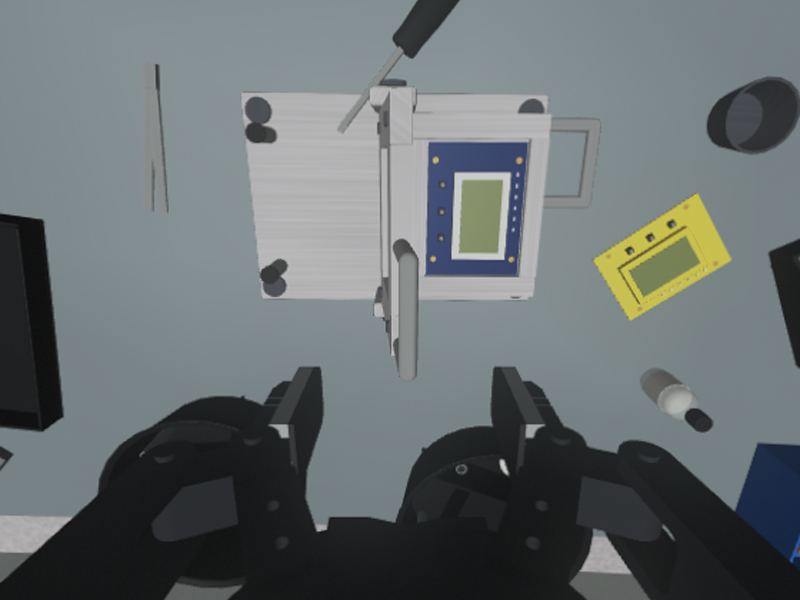

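The wrist view shows the cover handle's bar from (405,245) to (408,375), the tray handle's bar from (597,122) to (586,205), and the plate's corners at (242,93), (262,298) and (547,95).

Run:
```python
from h import *
np.set_printoptions(precision=4,suppress=True)
w=load("wrist1");k=800/560
for p,z in [((408,250),.22),((408,372),.22),((597,122),.054),((586,205),.054),((242,93),.01),((262,298),.01),((547,95),.01)]: print(p,onz(w,p,z,k))
s,d=load("scene0"),load("side0")
print(pix(s,[.540,-.061,.219])*k,pix(d,[.540,-.061,.219])*k)
```

```text
(408, 250) [ 0.5033 -0.0631  0.22  ]
(408, 372) [ 0.5691 -0.0598  0.22  ]
(597, 122) [0.4266 0.084  0.054 ]
(586, 205) [0.4912 0.0869 0.054 ]
(242, 93) [ 0.4147 -0.2119  0.01  ]
(262, 298) [ 0.6022 -0.2046  0.01  ]
(547, 95) [0.4028 0.054  0.01  ]
[[355.4953 274.6903]] [[457.9199 249.5364]]
```

Emit:
servo_tool(moves=[[[2,0,20,0,0,0,60],[2,0,25,0,0,0,50],[0,0,25,0,0,0,40],[0,0,16,0,0,0,30],[0,0,0,0,0,0,15],[0,0,0,0,0,0,0],[0,0,0,0,0,0,0],[0,0,0,0,0,0,0]]])

```text
time: 3.42
tool_pos: [0.5356, -0.0613, 0.2147]
tool_rot: [-0.001, -0.026, 1.0, 0.0]
contact_force: [-2.0, 0.3, -8.0]
gripper_width: 0.095
grasp_force: 58.3
```

Run:
```python
import numpy as np
# arc, bar angle from 86 deg to 2.1 deg, 24 rows eased, rounded cumulatively
def arc(a,b,n,r=160.1):
    s=np.linspace(0,1,n+1); p=np.radians(a+(b-a)*s)
    P=np.round(np.c_[r*np.cos(p),-r*np.sin(p)]*2)/2
    print(np.diff(P,axis=0).tolist())
arc(86,2.1,24)
arc(-2.1,177.9,48)
```

```text
[[10.0, 1.0], [9.5, 1.5], [9.5, 2.0], [9.5, 2.5], [9.0, 3.5], [9.0, 4.0], [9.0, 4.5], [8.5, 4.5], [8.0, 5.5], [7.5, 6.0], [7.5, 6.5], [7.0, 6.5], [6.5, 7.5], [6.5, 7.5], [5.5, 8.0], [5.0, 8.5], [4.5, 8.5], [4.5, 9.0], [3.5, 9.0], [3.0, 9.0], [2.5, 9.5], [1.5, 9.5], [1.5, 10.0], [0.5, 9.5]]
[[0.0, -10.5], [-0.5, -10.5], [-1.5, -10.5], [-2.0, -10.0], [-2.5, -10.5], [-3.5, -10.0], [-4.0, -9.5], [-4.5, -9.5], [-5.0, -9.0], [-6.0, -8.5], [-6.5, -8.5], [-6.5, -8.0], [-7.5, -7.5], [-8.0, -7.0], [-8.0, -6.5], [-9.0, -5.5], [-9.0, -5.5], [-9.5, -4.5], [-9.5, -4.0], [-10.0, -3.5], [-10.0, -3.0], [-10.5, -2.0], [-10.0, -1.5], [-10.5, -0.5], [-10.5, 0.0], [-10.5, 0.5], [-10.5, 1.5], [-10.0, 2.0], [-10.5, 2.5], [-10.0, 3.5], [-9.5, 4.0], [-9.5, 4.5], [-9.0, 5.0], [-8.5, 6.0], [-8.5, 6.5], [-8.0, 6.5], [-7.5, 7.5], [-7.0, 8.0], [-6.5, 8.0], [-5.5, 9.0], [-5.5, 9.0], [-4.5, 9.5], [-4.0, 9.5], [-3.5, 10.0], [-3.0, 10.0], [-2.0, 10.5], [-1.5, 10.0], [-0.5, 10.5]]
```

Emit:
servo_tool(moves=[[[0,10,1,0,0,0,0],[0,9.5,1.5,0,0,0,0],[0,9.5,2,0,0,0,0],[0,9.5,2.5,0,0,0,0],[0,9,3.5,0,0,0,0],[0,9,4,0,0,0,0],[0,9,4.5,0,0,0,0],[0,8.5,4.5,0,0,0,0],[0,8,5.5,0,0,0,0],[0,7.5,6,0,0,0,0],[0,7.5,6.5,0,0,0,0],[0,7,6.5,0,0,0,0]]])

```text
time: 4.92
tool_pos: [0.531, 0.0426, 0.1689]
tool_rot: [0.001, -0.027, 1.0, -0.001]
contact_force: [-2.5, -6.0, -2.5]
gripper_width: 0.092
grasp_force: 58.4
```

Emit:
servo_tool(moves=[[[0,6.5,7.5,0,0,0,0],[0,6.5,7.5,0,0,0,0],[0,5.5,8,0,0,0,0],[0,5,8.5,0,0,0,0],[0,4.5,8.5,0,0,0,0],[0,4.5,9,0,0,0,0]]])

```text
time: 5.68
tool_pos: [0.5296, 0.0752, 0.1201]
tool_rot: [0.001, -0.027, 1.0, -0.001]
contact_force: [-4.0, -5.2, 0.5]
gripper_width: 0.087
grasp_force: 58.5
```

Emit:
servo_tool(moves=[[[0,3.5,9,0,0,0,0],[0,3,9,0,0,0,0],[0,2.5,9.5,0,0,0,0],[0,1.5,9.5,0,0,0,0],[0,1.5,7,0,0,0,0],[0,0,0,0,0,0,0]]])

```text
time: 6.42
tool_pos: [0.529, 0.0865, 0.0753]
tool_rot: [0.001, -0.027, 1.0, -0.001]
contact_force: [-0.6, -6.9, -2.4]
gripper_width: 0.09
grasp_force: 58.4
```

Emit:
servo_tool(moves=[[[0,0.5,6,0,0,0,0],[0,0,5,0,0,0,0],[0,0,3,0,0,0,0],[0,0,0,0,0,0,0]]])

```text
time: 6.92
tool_pos: [0.5297, 0.0871, 0.0659]
tool_rot: [0.0, -0.027, 1.0, -0.001]
contact_force: [-14.4, -7.8, 21.9]
gripper_width: 0.09
grasp_force: 62.0
```

Emit:
servo_tool(moves=[[[0,0,0,0,0,0,25],[0,0,-2,0,0,0,30],[0,0,-20,0,0,0,40],[0,0,-40,0,0,0,45],[20,0,-40,0,0,0,45],[54,0,0,0,0,0,40],[0,0,0,0,0,0,40]]])

```text
time: 7.8
tool_pos: [0.4514, 0.0842, 0.1616]
tool_rot: [-0.0, -0.027, 1.0, 0.001]
contact_force: [0.9, 0.5, -0.4]
gripper_width: 0.469
grasp_force: 0.0
```

```bash
python3 snap.py wrist2 side2 scene2
python3 - <<'E'
import cv2,numpy as np
a=cv2.imread("pics/wrist2.png");b=cv2.imread("pics/side2.png")
A=cv2.resize(a,(400,300));B=cv2.resize(b[230:480,280:600],(400,312))[:300]
C=cv2.imread("pics/scene2.png")[220:470,220:480];C=cv2.resize(C,(312,300))
cv2.imwrite("pics/m2.png",np.vstack([np.hstack([A,B]),np.hstack([C,np.zeros((300,488,3),np.uint8)])]))
E
```

```text
7.95 [0.45511163 0.08385406 0.16291367] x-dir deg -176.9567143870189 [ 1.75284542e-03  5.80522063e-04 -9.99998295e-01] [ 0.02 -0.29  2.06  0.    1.36 -1.6 ]
```

View pics/m2.png

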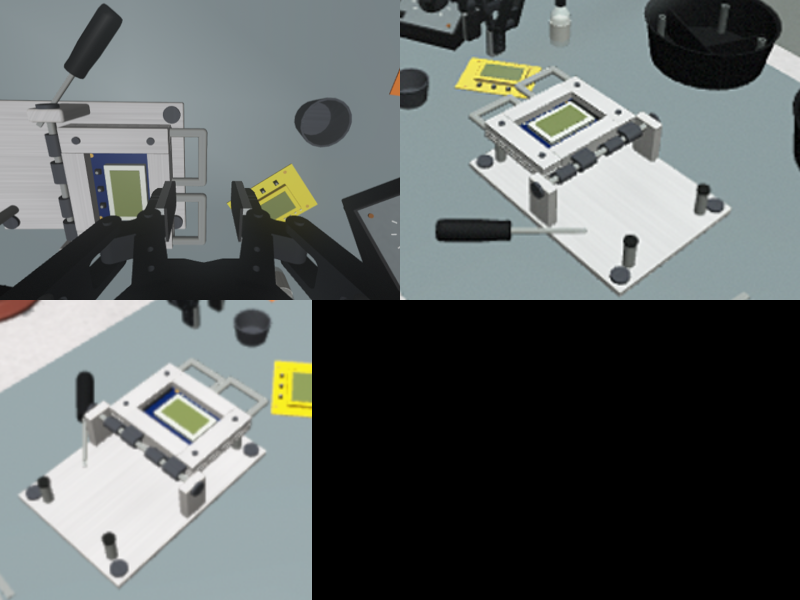

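The cover lies flat and shut on the tray, pressed with 22 N at the end of the closing. The tray handle's bar is under the fingers and the driver and tweezers haven't moved. Next I grip the tray handle.

Emit:
servo_tool(moves=[[[-4,0,20,0,0,0,26],[0,0,30,0,0,0,26],[0,0,0,0,0,0,26],[0,0,30,0,0,0,26],[0,0,25,0,0,0,26],[0,0,8,0,0,0,26],[0,0,0,0,0,0,10],[0,0,0,0,0,0,0],[0,0,0,0,0,0,0],[0,0,0,0,0,0,0]]])

```text
time: 9.2
tool_pos: [0.459, 0.0838, 0.0501]
tool_rot: [0.001, -0.026, 1.0, 0.0]
contact_force: [-0.0, 0.9, -0.2]
gripper_width: 0.091
grasp_force: 58.6
```

Emit:
servo_tool(moves=[[[0,0,-5,0,0,0,0],[0,0,-5.5,0,0,0,0],[0,-0.5,-10.5,0,0,0,0],[0,-1.5,-10.5,0,0,0,0],[0,-2,-10,0,0,0,0],[0,-2.5,-10.5,0,0,0,0],[0,-3.5,-10,0,0,0,0],[0,-4,-9.5,0,0,0,0],[0,-4.5,-9.5,0,0,0,0],[0,-5,-9,0,0,0,0]]])

```text
time: 10.45
tool_pos: [0.4599, 0.0614, 0.1405]
tool_rot: [0.001, -0.026, 1.0, 0.002]
contact_force: [3.6, 5.2, -0.8]
gripper_width: 0.087
grasp_force: 58.4
```

Emit:
servo_tool(moves=[[[0,-6,-8.5,0,0,0,0],[0,-6.5,-8.5,0,0,0,0],[0,-6.5,-8,0,0,0,0],[0,-7.5,-7.5,0,0,0,0],[0,-8,-7,0,0,0,0],[0,-8,-6.5,0,0,0,0],[0,-9,-5.5,0,0,0,0],[0,-9,-5.5,0,0,0,0],[0,-9.5,-4.5,0,0,0,0],[0,-9.5,-4,0,0,0,0],[0,-10,-3.5,0,0,0,0],[0,-10,-3,0,0,0,0]]])

```text
time: 11.95
tool_pos: [0.4645, -0.0383, 0.2154]
tool_rot: [-0.0, -0.027, 1.0, 0.001]
contact_force: [-6.7, 5.7, 12.7]
gripper_width: 0.09
grasp_force: 61.4
```

Emit:
servo_tool(moves=[[[0,-10.5,-2,0,0,0,0],[0,-10,-1.5,0,0,0,0],[0,-10.5,-0.5,0,0,0,0],[0,-10.5,0,0,0,0,0],[0,-10.5,0.5,0,0,0,0],[0,-10.5,1.5,0,0,0,0],[0,-10,2,0,0,0,0],[0,-10.5,2.5,0,0,0,0],[0,-10,3.5,0,0,0,0],[0,-9.5,4,0,0,0,0],[0,-9.5,4.5,0,0,0,0],[0,-9,5,0,0,0,0]]])

```text
time: 13.45
tool_pos: [0.47, -0.1607, 0.1922]
tool_rot: [-0.002, -0.026, 1.0, -0.0]
contact_force: [-6.4, -0.3, 5.2]
gripper_width: 0.087
grasp_force: 65.8
```

Emit:
servo_tool(moves=[[[0,-8.5,6,0,0,0,0],[0,-8.5,6.5,0,0,0,0],[0,-8,6.5,0,0,0,0],[0,-7.5,7.5,0,0,0,0],[0,-7,8,0,0,0,0],[0,-6.5,8,0,0,0,0],[0,-5.5,9,0,0,0,0],[0,-5.5,9,0,0,0,0],[0,0,0,0,0,0,0]]])

```text
time: 14.58
tool_pos: [0.4726, -0.2169, 0.1297]
tool_rot: [-0.002, -0.026, 1.0, 0.001]
contact_force: [-5.5, -1.7, 0.1]
gripper_width: 0.089
grasp_force: 69.2
```

Emit:
servo_tool(moves=[[[0,-4.5,9.5,0,0,0,0],[0,-4,9.5,0,0,0,0],[0,-3.5,10,0,0,0,0],[0,-3,10,0,0,0,0],[0,-2,8,0,0,0,0],[0,-1,6,0,0,0,0],[0,-0.5,4,0,0,0,0],[0,-0.5,3,0,0,0,0],[0,-0.5,3,0,0,0,0],[0,0,0,0,0,0,0]]])

```text
time: 15.82
tool_pos: [0.4741, -0.2354, 0.0673]
tool_rot: [-0.001, -0.027, 1.0, 0.001]
contact_force: [-5.6, 2.2, -1.3]
gripper_width: 0.092
grasp_force: 68.0
```

Emit:
servo_tool(moves=[[[0,0,2,0,0,0,0],[0,0,1.5,0,0,0,0],[0,0,1.5,0,0,0,0],[0,0,1.5,0,0,0,0],[0,0,1,0,0,0,0],[0,0,0,0,0,0,0]]])

```text
time: 16.58
tool_pos: [0.4741, -0.2357, 0.0607]
tool_rot: [-0.001, -0.027, 1.0, 0.001]
contact_force: [-7.2, 1.8, 3.4]
gripper_width: 0.088
grasp_force: 68.4
```

Emit:
servo_tool(moves=[[[0,0,1,0,0,0,0],[0,0,1,0,0,0,0],[0,0,0,0,0,0,0]]])

```text
time: 16.95
tool_pos: [0.4747, -0.2359, 0.0599]
tool_rot: [-0.001, -0.026, 1.0, 0.001]
contact_force: [-8.8, 4.2, 7.8]
gripper_width: 0.092
grasp_force: 70.2
```

Emit:
servo_tool(moves=[[[0,0,1.5,0,0,0,0],[0,0,0,0,0,0,0]]])

```text
time: 17.2
tool_pos: [0.4747, -0.2359, 0.0597]
tool_rot: [-0.001, -0.026, 1.0, 0.001]
contact_force: [-13.6, 6.4, 17.2]
gripper_width: 0.089
grasp_force: 71.2
```

Emit:
servo_tool(moves=[[[0,0,0,0,0,0,15],[0,0,0,0,0,0,24],[0,0,0,0,0,0,24],[0,0,-20,0,0,0,24],[0,0,-40,0,0,0,30],[0,0,-50,0,0,0,40],[0,30,-50,0,0,0,50],[0,60,0,0,0,0,60],[0,60,0,0,0,0,60],[0,60,0,0,0,0,60]]])

```text
time: 18.45
tool_pos: [0.464, -0.025, 0.2176]
tool_rot: [0.001, -0.026, 1.0, 0.0]
contact_force: [1.0, 1.1, -0.2]
gripper_width: 0.702
grasp_force: 0.0
```

```bash
python3 snap.py side3 scene3 wrist3
python3 - <<'E'
import cv2,numpy as np
b=cv2.imread("pics/side3.png")[240:540,280:680]
C=cv2.imread("pics/scene3.png")[220:520,150:550]
S=cv2.resize(cv2.imread("pics/side3.png")[180:280,260:360],(300,300),interpolation=cv2.INTER_CUBIC)
T=cv2.resize(cv2.imread("pics/scene3.png")[185:285,495:595],(300,300),interpolation=cv2.INTER_CUBIC)
cv2.imwrite("pics/m3.png",np.vstack([np.hstack([b,C]),np.hstack([S,T,np.zeros((300,200,3),np.uint8)])]))
E
```

```text
18.6 [ 0.46401549 -0.02442874  0.21733016] x-dir deg -176.68280490850802 [ 8.19146104e-04 -6.39893756e-05 -9.99999662e-01] [-0.21 -0.33  2.    0.    1.47 -1.84]
```

View pics/m3.png

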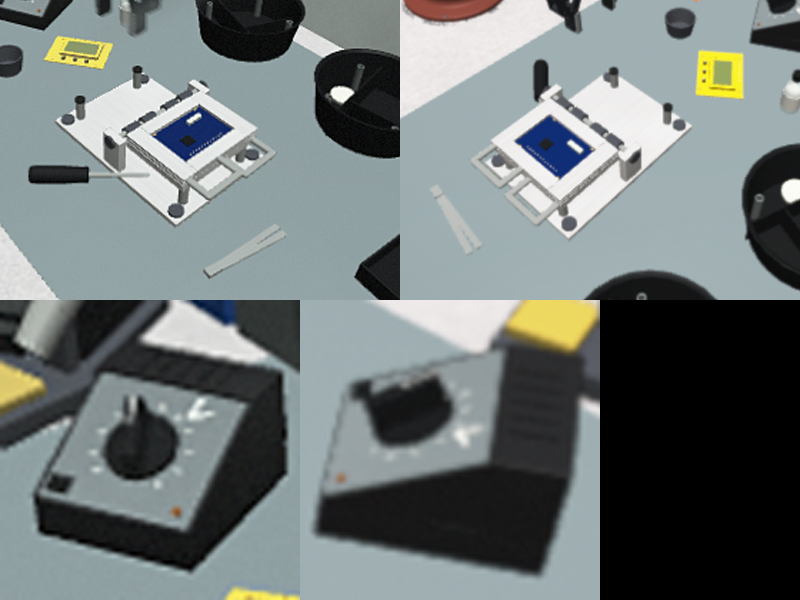

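The cradle now lies turned over at -y: the board's back shows and the cover is underneath, shut. The tweezers, driver and bottle haven't moved. The dial's pointer points about up the slope to the left, and the arrowhead is to its right. Next I locate the station.

Run:
```python
from h import *
np.set_printoptions(precision=4,suppress=True)
s,d=load("scene3"),load("side3");k=800/560
FL,FR,BR=[onz(d,p,0,k) for p in [(273.3,256.7),(323.3,270),(355,238.3)]]
print(FL,FR,BR, np.linalg.norm(FL-FR),np.linalg.norm(BR-FR))
f,b=onz(s,(501,262.3),0,k),onz(s,(575,276.7),0,k);print(f,b)
for a,c in[(FR,BR),(f,b)]: print("yaw",np.degrees(np.arctan2(*(c-a)[1::-1])))
print("yaw front",np.degrees(np.arctan2(*(FR-FL)[1::-1]))+90)
def T(p): return (495+(p[0]-300)/3,185+(p[1]-300)/3)
def S(p): return (260+p[0]/3,180+(p[1]-300)/3)
print("mark",tri(s,T((462,433)),d,S((195,413)),k)) 
print("dial skirt c",tri(s,T((410,412)),d,S((140,447)),k))
print("pointer",tri(s,T((438,378)),d,S((130,402)),k))
```

```text
[0.4798 0.4017 0.    ] [0.5339 0.2982 0.    ] [0.6528 0.3609 0.    ] 0.11680778971259495 0.13445787467649684
[0.534  0.2986 0.    ] [0.654  0.3626 0.    ]
yaw 27.828299891454837
yaw 28.064577490437678
yaw front 27.61193045671545
mark (array([0.5827, 0.36  , 0.0725]), np.float64(0.0010938290742752211))
dial skirt c (array([0.5421, 0.3668, 0.0595]), np.float64(0.0025589305437895967))
pointer (array([0.5474, 0.3828, 0.0823]), np.float64(0.0017804973424387007))
```

```bash
cat > plan.py <<'E'
from h import *
np.set_printoptions(precision=3,suppress=True)
y=np.radians(28); X=np.array([np.cos(y),np.sin(y),0]);Z=np.array([0,0,1.])
n=-.4695*X+.8829*Z; u=.8829*X+.4695*Z; r=np.cross(u,n)
P0=np.array([.5446,.3681,.0542])
def pose(h,deg):  # tcp h out of panel, tool x opposite to the pointer at deg clockwise
    a=np.radians(deg); b=np.cos(a)*u+np.sin(a)*r
    return P0+h*n, R.from_matrix(np.c_[-b,np.cross(-n,-b),-n])
def delta(s,p,M):
    T=rot(s["tool_rot"]); return T.inv().apply(p-s["tool_pos"])*1000,np.degrees((T.inv()*M).as_rotvec()),M.inv().apply(p-s["tool_pos"])*1000
E
python3 - <<'E'
from plan import *; from plant import manip
print(r, *delta(manip.state(),*pose(.085,-28.5)))
E
```

```text
[ 0.469 -0.883  0.   ] [-66.83  370.553  88.097] [  0.939 -28.96  -52.085] [-278.208  200.272  178.963]
```

Emit:
servo_tool(moves=[[[-6.7,37,3,0,0,0,50],[-6.7,37,3,0,0,0,50],[-6.7,37,3,0,0,0,50],[-6.7,37,3,0,0,0,50],[-6.7,37,3,0,0,0,50],[-6.7,37,3,0,0,0,45],[-6.7,37,3,0,0,0,45],[-6.7,37,3,0,0,0,45],[-6.7,37,3,0,0,0,45],[-6.7,37,3,0,0,0,45]]])

```text
time: 19.85
tool_pos: [0.5129, 0.3464, 0.1869]
tool_rot: [0.0, -0.025, 1.0, -0.0]
contact_force: [-0.2, -0.1, -0.1]
gripper_width: 0.528
grasp_force: 0.0
```

Emit:
servo_tool(moves=[[[0,0,0,0.1,-4.1,-7.4,45],[0,0,0,0.1,-4.1,-7.4,45],[0,0,0,0.1,-4.1,-7.4,45],[0,0,0,0.1,-4.1,-7.4,45],[0,0,0,0.1,-4.1,-7.4,45],[0,0,0,0.1,-4.1,-7.4,45],[0,0,0,0.1,-4.1,-7.4,45],[0,0,0,0,0,0,45]]])

```text
time: 20.85
tool_pos: [0.5117, 0.3445, 0.1863]
tool_rot: [0.239, -0.453, 0.859, 0.0]
contact_force: [-0.6, 0.4, 0.3]
gripper_width: 0.522
grasp_force: 0.0
```

```bash
python3 snap.py wrist4
python3 - <<'E'
from plan import *; from plant import manip
s=manip.state(); print(*delta(s,*pose(.085,-28.5)))
w=load("wrist4"); k=800/560
for nm,p in [("axis at top",P0+.028*n),("pointer",pose(.028,-28.5)[0]+.024*-pose(0,-28.5)[1].as_matrix()[:,0]),("mark",P0+.0375*(np.cos(np.radians(36.9))*u+np.sin(np.radians(36.9))*r))]: print(nm,pix(w,p)*k)
E
```

```text
20.9 [0.51208502 0.34509743 0.18695748] x-dir deg -121.38706994626509 [ 0.41014154  0.21687369 -0.885861  ] [ 0.47 -0.19  2.    0.01  0.85 -2.08]
[21.659 17.114 50.933] [ 0.116 -0.347 -0.83 ] [21.715 17.531 50.767]
axis at top [[436.187 268.951]]
pointer [[435.937 309.671]]
mark [[378.932 283.415]]
```

View pics/wrist4.png

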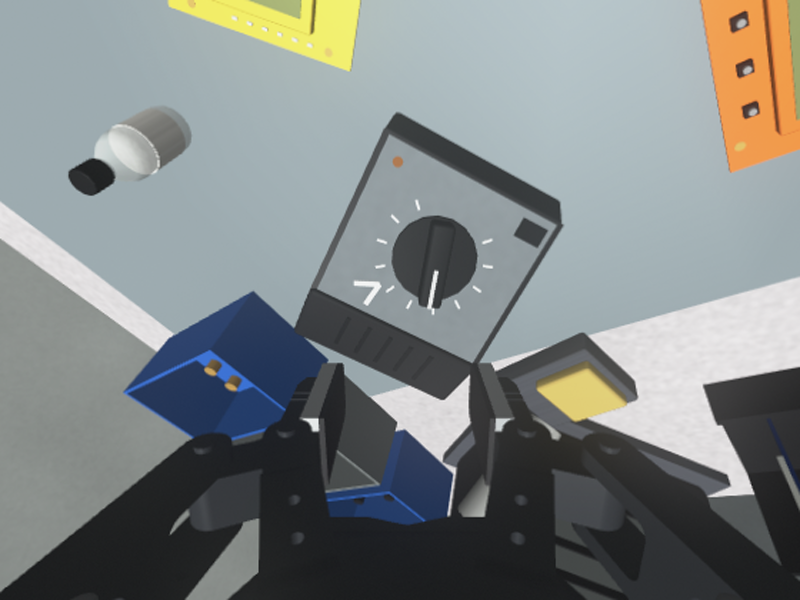

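The wrist view shows the dial's bar from (440,220) to (430,308), the pointer's outer end at (431,307) and the arrowhead's tip at (381,287). All are within a few pixels of the prediction.

```bash
cat >> plan.py <<'E'
def onpanel(f,p,h,k=800/560):
    e,d=ray(f,p,k); q=P0+h*n; x=e+d*(((q-e)@n)/(d@n))-P0; return np.array([x@u,x@r])*1000
E
python3 - <<'E'
from plan import *
w=load("wrist4")
g=w["image"]; b=cv2.resize(g,(800,600),interpolation=cv2.INTER_CUBIC)
roi=b[262:312,420:450].min(axis=2)>150
v,x=np.nonzero(roi); i=v.argmax(); j=v.argmin(); print("line",x[v==v.max()].mean()+420,v.max()+262,x[v==v.min()].mean()+420,v.min()+262)
A=onpanel(w,(x[v==v.max()].mean()+420,v.max()+262),.028);B=onpanel(w,(x[v==v.min()].mean()+420,v.min()+262),.028)
print(A,B,"pointer dir",np.degrees(np.arctan2(*(A-B)[::-1])))
print("bar ends",onpanel(w,(440,221),.028),onpanel(w,(430,308),.028))
m=onpanel(w,(381,287),0);print("mark",m)
# skirt centre from 436,258 ellipse
print("skirt",onpanel(w,(435,258),.006))
E
```

```text
line 432.5 311 435.5 271
[ 22.715 -10.091] [ 1.207 -0.227] pointer dir -24.63619448873912
bar ends [-24.197  10.987] [21.784 -7.947]
mark [31.48  20.306]
skirt [-1.647  0.05 ]
```

```bash
sed -i 's/^def pose/P0=P0-.0013*u+.0006*r\ndef pose/' plan.py
python3 - <<'E'
from plan import *; from plant import manip
s=manip.state(); print(*delta(s,*pose(.0235,-23.5)))
E
```

```text
[ 22.716  17.064 112.439] [ 0.101 -0.351  4.17 ] [ 24.592  15.54  112.265]
```

Emit:
servo_tool(moves=[[[11.5,8.5,10,0,0,0,35],[11.2,8.5,20,0,0,0,32],[0,0,20,0,-0.4,4.2,32],[0,0,20,0,0,0,32],[0,0,15,0,0,0,32],[0,0,0,0,0,0,32]]])

```text
time: 21.65
tool_pos: [0.5218, 0.3571, 0.0971]
tool_rot: [0.241, -0.423, 0.873, 0.011]
contact_force: [0.6, 0.5, -0.2]
gripper_width: 0.373
grasp_force: 0.0
```

Run:
```python
from plan import *; from plant import manip
s=manip.state(); print(*delta(s,*pose(.0235,-23.5)))
```

```text
[-0.223 -1.908 26.209] [ 0.233 -0.035  0.167] [-0.213 -1.8   26.216]
```

Emit:
servo_tool(moves=[[[0,-1.8,12,0,0,0,32],[0,0,10,0,0,0,32],[0,0,4,0,0,0,32],[0,0,0,0,0,0,32]]])

```text
time: 22.15
tool_pos: [0.5345, 0.362, 0.0761]
tool_rot: [0.242, -0.423, 0.873, 0.011]
contact_force: [0.6, -0.4, 0.1]
gripper_width: 0.375
grasp_force: 0.0
```

Emit:
servo_tool(moves=[[[0,0,0,0,0,0,14],[0,0,0,0,0,0,0],[0,0,0,0,0,0,0],[0,0,0,0,0,0,0]]])

```text
time: 22.65
tool_pos: [0.5343, 0.3622, 0.0768]
tool_rot: [0.242, -0.423, 0.873, 0.011]
contact_force: [-5.2, -1.7, 4.8]
gripper_width: 0.137
grasp_force: 59.7
```

Emit:
servo_tool(moves=[[[0,0,0,0,0,6,0],[0,0,0,0,0,9,0],[0,0,0,0,0,9,0],[0,0,0,0,0,9,0],[0,0,0,0,0,9,0],[0,0,0,0,0,9,0],[0,0,0,0,0,3,0],[0,0,0,0,0,0,0]]])

```text
time: 23.65
tool_pos: [0.5343, 0.3621, 0.0768]
tool_rot: [0.211, 0.019, 0.97, 0.12]
contact_force: [-5.6, -1.8, 3.9]
gripper_width: 0.134
grasp_force: 59.8
```

```bash
python3 snap.py wrist5;  python3 - <<'E'
import cv2
from plan import *
w=load("wrist5"); c=pix(w,P0+.02*n)[0].astype(int);print(c)
x0,y0=max(c[0]-65,0),max(c[1]-50,0)
cv2.imwrite("pics/c5.png",cv2.resize(w["image"][y0:y0+100,x0:x0+130],None,fx=6,fy=6,interpolation=cv2.INTER_CUBIC)); print(x0,y0)
E
```

```text
23.7 [0.53429109 0.36215241 0.07683542] x-dir deg 174.5031357664174 [ 0.41344657  0.22415673 -0.88250535] [ 0.48  0.02  2.    0.02  0.63 -1.07]
[284 275]
219 225
```

View pics/c5.png

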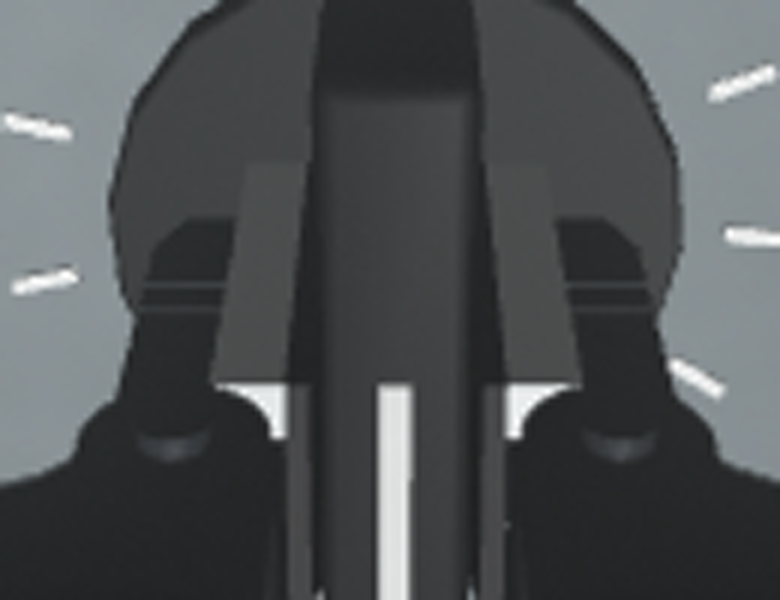

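The dial is held squarely between the fingers, with its pointer line along the tool at crop x≈395. The gripper hides the arrowhead, so I'll release, back off and measure.

Emit:
servo_tool(moves=[[[0,0,0,0,0,0,20],[0,0,0,0,0,0,32],[0,0,0,0,0,0,32],[0,0,-10,0,0,0,32],[0,0,-40,0,0,0,32],[-20,0,-40,0,0,0,40],[-10,0,0,0,0,0,40],[0,0,0,0,0,0,40]]])

```text
time: 24.7
tool_pos: [0.5252, 0.3391, 0.1688]
tool_rot: [0.212, 0.02, 0.97, 0.12]
contact_force: [-0.2, -0.4, -0.4]
gripper_width: 0.466
grasp_force: 0.0
```

```bash
python3 snap.py wrist6 scene6 side6;  python3 - <<'E'
from plan import *
w=load("wrist6"); c=pix(w,P0+.02*n)[0].astype(int);print(c)
x0,y0=max(c[0]-65,0),max(c[1]-40,0)
A=cv2.resize(w["image"][y0:y0+100,x0:x0+130],None,fx=6,fy=6,interpolation=cv2.INTER_CUBIC)
cv2.imwrite("pics/c6.png",A); print(x0,y0)
E
```

```text
24.85 [0.52358933 0.33885911 0.16575431] x-dir deg 174.54414444854456 [ 0.41095759  0.2227265  -0.88402871] [ 0.44 -0.16  2.    0.03  0.81 -1.1 ]
[284 176]
219 136
```

View pics/c6.png

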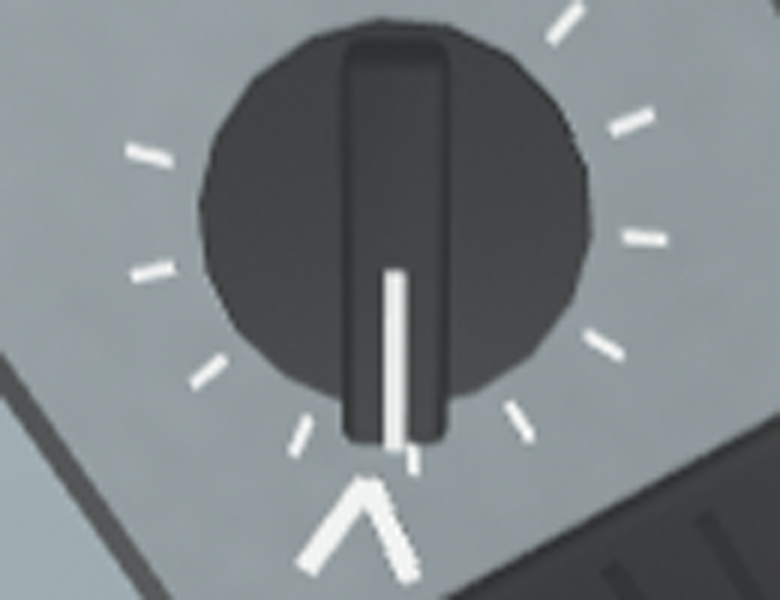

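The pointer runs from (395,270) to (395,450) and the arrowhead's tip is at (368,482), so the dial needs a few more degrees clockwise.

Run:
```python
from plan import *; from plant import manip
w=load("wrist6")
q=lambda a,b,h: onpanel(w,(219+a/6-.4,136+b/6-.4),h,1)
ang=lambda v: np.degrees(np.arctan2(v[1],v[0]))
o,t=q(395,270,.028),q(395,450,.028); m=q(368,481,0)
sk=q(396,208,.006); bm=(q(396,45,.028)+q(396,445,.028))/2
print("line",o,t,ang(t-o)); print("skirt",sk,"bar mid",bm,"mark",m)
for a in (sk,bm,o): print("mark angle",ang(m-a),np.linalg.norm(m-a),"need",ang(m-a)-ang(t-o))
# skirt fit by mask
g=w["image"][136:236,219:349]; v=g.max(axis=2).astype(int)
ticks=[(149,156),(153,271),(208,371),(300,435),(413,460),(519,422),(603,345),(645,238),(632,122),(566,23)]
P=np.array([q(a,b,0) for a,b in ticks]); A=np.c_[2*P,np.ones(len(P))]; c=np.linalg.lstsq(A,(P**2).sum(1),rcond=None)[0]
print("tick circle",c[:2],np.sqrt(c[2]+c[:2]@c[:2]),"need",ang(m-c[:2])-ang(t-o), [round(ang(p-c[:2]),1) for p in P])
print(*delta(manip.state(),*pose(.0235,ang(t-o))))
```

```text
line [1.204 0.836] [20.923 12.391] 30.368506519189754
skirt [-1.628 -1.06 ] bar mid [-0.649 -0.39 ] mark [30.958 22.585]
mark angle 35.96554284899138 40.26120878361983 need 5.597036329801629
mark angle 36.01245902162973 39.07512917415115 need 5.643952502439976
mark angle 36.165653011902194 36.855565271024446 need 5.797146492712439
tick circle [0.472 0.177] 33.884139864327395 need 5.949043041182701 [np.float64(134.5), np.float64(107.8), np.float64(80.8), np.float64(53.9), np.float64(26.3), np.float64(-0.4), np.float64(-27.7), np.float64(-54.8), np.float64(-81.8), np.float64(-108.7)]
[29.13   0.362 90.266] [ 0.116 -0.225  0.047] [29.484  0.52  90.15 ]
```

All three estimates need about +6° (the tick circle fits the 27° spacing, so the frame is right). I'll retrace, regrip and turn.

Emit:
servo_tool(moves=[[[10,0,0,0,0,0,34],[20,0,30,0,0,0,32],[0,0,30,0,0,0,32],[0,0,20,0,0,0,32],[0,0,10,0,0,0,32],[0,0,0,0,0,0,14],[0,0,0,0,0,0,0],[0,0,0,0,0,0,0],[0,0,0,0,0,0,0],[0,0,0,0,0,3,0],[0,0,0,0,0,3,0],[0,0,0,0,0,0,0]]])

```text
time: 26.35
tool_pos: [0.5337, 0.3623, 0.0759]
tool_rot: [0.204, 0.07, 0.968, 0.131]
contact_force: [3.5, 5.6, -9.3]
gripper_width: 0.136
grasp_force: 60.3
```

Emit:
servo_tool(moves=[[[0,0,0,0,0,0,20],[0,0,0,0,0,0,32],[0,0,0,0,0,0,32],[0,0,-10,0,0,0,32],[0,0,-40,0,0,0,32],[-20,0,-40,0,0,0,40],[-10,0,0,0,0,0,40],[0,0,0,0,0,0,40]]])

```text
time: 27.35
tool_pos: [0.5251, 0.336, 0.1681]
tool_rot: [0.205, 0.07, 0.967, 0.131]
contact_force: [-0.3, -0.4, 1.3]
gripper_width: 0.469
grasp_force: 0.0
```

```bash
python3 snap.py wrist7 scene7 side7;  python3 - <<'E'
from plan import *
w=load("wrist7"); g=w["image"]
ang=lambda v: np.degrees(np.arctan2(v[1],v[0]))
m=(g.min(axis=2)>140).astype(np.uint8); N,L,S,C=cv2.connectedComponentsWithStats(m)
c=pix(w,P0+.02*n)[0]
for i in range(1,N):
    if np.hypot(*(C[i]-c))<60 and S[i,4]>3:
        v,x=np.nonzero(L==i); 
        Q=np.array([onpanel(w,(a,b),.028,1) for a,b in zip(x,v)]); Q0=np.array([onpanel(w,(a,b),0,1) for a,b in zip(x,v)])
        d=cv2.fitLine(Q.astype(np.float32),cv2.DIST_L2,0,.01,.01).ravel()
        j=np.linalg.norm(Q0,axis=1).argmin()
        print(S[i],"line dir",ang(d[:2])%180,"mean ang h0",ang(Q0.mean(0)),np.linalg.norm(Q0.mean(0)),"inner tip",Q0[j],ang(Q0[j]))
# change elsewhere: bottle, tweezers etc.
E
```

```text
27.5 [0.52348025 0.33583598 0.16495675] x-dir deg 168.2947131406468 [ 0.41094617  0.22272436 -0.88403456] [ 0.44 -0.16  2.01  0.04  0.81 -1.01]
[  191    72   186   182 12836] line dir 95.53863 mean ang h0 -162.70833537894188 3.792966108447634 inner tip [6.328 5.031] 38.48630238482393
```

Run:
```python
from plan import *
ang=lambda v: np.degrees(np.arctan2(v[1],v[0]))
for nm in ("wrist6","wrist7"):
    w=load(nm); g=w["image"]
    m=(g.min(axis=2)>185).astype(np.uint8); N,L,S,C=cv2.connectedComponentsWithStats(m)
    c=pix(w,P0+.02*n)[0]; print(nm,N,c)
    for i in range(1,N):
        if np.hypot(*(C[i]-c))<60 and S[i,4]>25:
            v,x=np.nonzero(L==i); W=[onpanel(w,(a,b),h,1) for h in (.028,0) for a,b in zip(x,v)]
            Q,Q0=np.array(W[:len(v)]),np.array(W[len(v):])
            d=cv2.fitLine(Q.astype(np.float32),cv2.DIST_L2,0,.01,.01).ravel()
            r0=np.linalg.norm(Q0-[.4,.2],axis=1); j=r0<r0.min()+1
            print(S[i],"line dir",round(ang(d[:2])%180,1),"centroid ang",round(ang(Q0.mean(0)-[.4,.2]),1),"r",round(r0.mean(),1),round(r0.min(),1),"inner ang",round(ang(Q0[j].mean(0)-[.4,.2]),1))
```

```text
wrist6 37 [284.549 176.339]
[283 182   6  33  97] line dir 27.1 centroid ang 30.7 r 21.8 8.4 inner ang 33.0
[268 215  21  18 147] line dir 126.3 centroid ang 36.4 r 45.6 37.4 inner ang 36.6
wrist7 39 [284.446 176.287]
[283 182   3  29  87] line dir 36.4 centroid ang 37.4 r 20.4 8.5 inner ang 38.8
[275 216  20  17 144] line dir 129.4 centroid ang 36.4 r 45.5 37.9 inner ang 36.6
```

Run:
```python
from h import *; from plant import manip
a,b=load("side3")["image"],load("side7")["image"]
d=cv2.absdiff(a,b)[160:400,190:480].max(axis=2)>40; print("changed px",d.sum())
if d.sum()<300: print(manip.job_done())
```

```text
changed px 712
```

Run:
```python
from h import *
for x,y in (("side3","side7"),("scene3","scene7")):
    d=(cv2.absdiff(load(x)["image"],load(y)["image"]).max(axis=2)>40).astype(np.uint8)
    N,L,S,C=cv2.connectedComponentsWithStats(cv2.dilate(d,np.ones((3,3))))
    print(x,S[1:][S[1:,4]>60].tolist())
```

```text
side3 [[99, 0, 224, 194, 15692], [0, 44, 149, 32, 1939], [177, 99, 14, 15, 131], [193, 106, 29, 32, 442], [0, 141, 85, 200, 7599], [210, 147, 12, 10, 90]]
scene3 [[129, 0, 146, 178, 13636], [279, 0, 99, 88, 4416], [77, 50, 47, 59, 1384], [367, 82, 13, 13, 109], [330, 97, 36, 40, 815], [365, 108, 15, 17, 198], [360, 146, 21, 13, 178]]
```

The only changes are the arm itself, its shadow and the dial; the cradle and the small things around it haven't changed.

```bash
python3 -c "
from plant import manip
print(manip.job_done())"
```

```text
the job is handed in; nothing more can be done
None
```

I handed the job in at about 27.5 s: the cover is shut, the cradle rests turned over at -y with the board face down, and the dial pointer is within about 0.5° of the arrowhead; the pictures show none of the small things moved.

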